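# Start up the workshop in order

### The job

Start up the workshop with the wireless switches on the bench: press down the yellow button (air cleaner), then the blue one (dust extractor), then the green one (saw), each lightly with the fingertips until it is down and stays down. Leave the red stop button alone, and do not pick up, shove or tip the switches or disturb the bench dogs, chisel and sanding block near them.

Things in the scene. Friction and masses are not known exactly. Their poses are not given: they have to be found in the camera images.
- yellow_switch: loose wireless push switch with the yellow button: square black housing 80 x 80 x 30 mm, 0.4 kg, standing on a rubber foot on the bench; origin at the centre of its underside, z up through the button. The four switches look alike but for the colour of the button
- yellow_top (a point): centre of the flat top of the yellow button, a round cap 37 mm across over the middle of the housing. Up (off), its top stands 22 mm above the housing's top, 52 mm above the bench; the point goes down with the button
- yellow_button (a joint): how far the yellow button is down, m: 0 up (off), 0.012 fully down. It slides under about 3 N and stays as far down as it is pushed, with no spring back; past half travel (6 mm) it is on. The cap sits on a soft cushion of 1.5 N per mm, so that while pushed its top is about 2 mm lower than the button's travel says, and beyond full travel the cushion gives a further 5 mm or so softly. Left fully down, the top is 10 mm above the housing
- blue_switch: loose wireless push switch with the blue button: square black housing 80 x 80 x 30 mm, 0.4 kg, standing on a rubber foot on the bench; origin at the centre of its underside, z up through the button. The four switches look alike but for the colour of the button
- blue_top (a point): centre of the flat top of the blue button, a round cap 37 mm across over the middle of the housing. Up (off), its top stands 22 mm above the housing's top, 52 mm above the bench; the point goes down with the button
- blue_button (a joint): how far the blue button is down, m: 0 up (off), 0.012 fully down. It slides under about 3 N and stays as far down as it is pushed, with no spring back; past half travel (6 mm) it is on. The cap sits on a soft cushion of 1.5 N per mm, so that while pushed its top is about 2 mm lower than the button's travel says, and beyond full travel the cushion gives a further 5 mm or so softly. Left fully down, the top is 10 mm above the housing
- green_switch: loose wireless push switch with the green button: square black housing 80 x 80 x 30 mm, 0.4 kg, standing on a rubber foot on the bench; origin at the centre of its underside, z up through the button. The four switches look alike but for the colour of the button
- green_top (a point): centre of the flat top of the green button, a round cap 37 mm across over the middle of the housing. Up (off), its top stands 22 mm above the housing's top, 52 mm above the bench; the point goes down with the button
- green_button (a joint): how far the green button is down, m: 0 up (off), 0.012 fully down. It slides under about 3 N and stays as far down as it is pushed, with no spring back; past half travel (6 mm) it is on. The cap sits on a soft cushion of 1.5 N per mm, so that while pushed its top is about 2 mm lower than the button's travel says, and beyond full travel the cushion gives a further 5 mm or so softly. Left fully down, the top is 10 mm above the housing
- red_switch: loose wireless push switch with the red button: square black housing 80 x 80 x 30 mm, 0.4 kg, standing on a rubber foot on the bench; origin at the centre of its underside, z up through the button. The four switches look alike but for the colour of the button
- red_top (a point): centre of the flat top of the red button, a round cap 37 mm across over the middle of the housing. Up (off), its top stands 22 mm above the housing's top, 52 mm above the bench; the point goes down with the button
- red_button (a joint): how far the red button is down, m: 0 up (off), 0.012 fully down. It slides under about 3 N and stays as far down as it is pushed, with no spring back; past half travel (6 mm) it is on. The cap sits on a soft cushion of 1.5 N per mm, so that while pushed its top is about 2 mm lower than the button's travel says, and beyond full travel the cushion gives a further 5 mm or so softly. Left fully down, the top is 10 mm above the housing
- bench_dog_0: bystander: pale round bench dog (peg) standing loose on the bench between the switches, 27 mm across, 54 mm tall; origin at the centre of its foot, easily knocked over
- bench_dog_1: bystander: second pale round bench dog (peg) standing loose on the bench between the switches, 27 mm across, 54 mm tall; origin at the centre of its foot, easily knocked over
- chisel_2: bystander: red-handled bench chisel lying loose behind the switches, 255 mm long along its y axis, 29 mm high; origin under its middle
- sanding_block: bystander: brown sanding block, 64 x 106 x 30 mm, lying loose behind the switches; origin at the centre of its underside
Mind the look-alikes: they are no part of the job. Leave any white look-alike of the blue_switch alone. What is shaped like the red_switch but white is not meant.

How it is judged:
By the outcome, as a careful person would: the job done as asked, in the order asked, and still so for the second after the job is handed in, with the robot touching nothing.
It also fails if it takes over 48 s, if anything falls off the work surface, if the arm or the gripper's body presses on something with over 40 N, if the wrist force passes 120 N, or if a joint passes its speed limit or range.

### The arm

A 6-joint arm with a two-finger parallel gripper is mounted at the origin on a cart in front of the work surface, level with it; the furniture and walls round the work are solid. World frame = base frame: x ahead of the robot, y to its left, z up, the work surface at z = 0. Lengths are in m, angles in rad, forces in N, time in s.
With the tool pointing down it reaches from about 0.35 to 0.975 m from the base axis. Payload 7.1 kg.
Tool frame: the origin (TCP) lies midway between the tips of the shut fingers; the grasp point (between the pads) lies 19 mm behind it; z points along the fingers, y is the line along which they close (so a half turn about z gives the same grasp; the last joint's range is limited). The gripper opens to 88 mm and grips with 3 to 60 N. Pads are 20 mm wide; open, the fingers measure 115 mm over their backs; the gripper's body (75 mm by 178 mm) begins 61 mm behind the grasp point.
Start: joints at [1.13, 0.423, 1.63, -0, 1.089, -0.019], TCP at [0.256, 0.57, 0.223] pointing down, gripper open.
Joint ranges: [-3, 3], [-0.9, 2.11], [0.09, 2.58], [-1.31, 4.45], [0.11, 2.69], [-2.54, 2.54]. Speed limits (rad/s): [2.39, 2.39, 3.01, 3.14, 3.14, 3.14].

### API

Orientations are given as a unit quaternion [w, x, y, z].
In Python, from station import move_pose, movel, movej, command_gripper, wait, inverse_kinematics, read_camera, camera_info, MotionError, job_done, get_time, get_joint_pos, get_qvel, get_effort, get_tcp_pos, get_ee_rot, get_ft_force, get_ft_torque, get_grip_width, get_finger_force gives the robot as it stands. Calls block until the motion is done:
- move_pose(position, orientation): joint-space move of the TCP to a pose.
- movel(position, frame=None, v=0.15, until_force=None): straight line of the TCP; frame=None keeps the orientation; v is the mean speed in m/s. With until_force (N) it stops when the force on the tool has changed by that much, and returns True; else False.
- movej(angles): joint-space move.
- command_gripper(opening): opening from 0.0 (shut) to 1.0 (fully open); the grip force is fixed at half the most; returns when the fingers have stopped.
- wait(seconds).
- inverse_kinematics(position, orientation): joint angles nearest the present ones, or None.
- read_camera(name): name is "scene" or "top" or "wrist"; returns the picture (384x512x3 uint8, red, green, blue); there is no depth.
- camera_info(name): a dict with "intrinsics" (3x3 intrinsics, pixels), "T" (4x4, takes a point from camera to world coordinates); the wrist camera has in their place "tool_from_camera" (4x4, takes a point from camera to tool coordinates, whose origin is the TCP and whose axes are the flange's). Camera axes: x right, y up, looking along -z (the intrinsics and any distortion apply to the point x, -y, -z); pixel columns grow to the right and rows downward; lengths in m; the calibration is good to about 2 mm. A picture is of the moment at which its call begins: read the wrist's pose just before it. camera_info takes no time and is no camera call.
A pose or a line that the arm cannot do raises MotionError and nothing moves.
- job_done(): hands the job in; it is judged then, once.
Readings, each from a call of its own:
- get_time(): time.
- get_joint_pos(): joint angles.
- get_qvel(): joint speeds.
- get_effort(): joint torques, N m.
- get_tcp_pos(): TCP position.
- get_ee_rot(): TCP orientation.
- get_ft_force(): force on the tool from outside, world axes, zero at the start.
- get_ft_torque(): the same for the moment, N m.
- get_grip_width(): opening from 0.0 (shut) to 1.0 (fully open).
- get_finger_force(): force on a finger pad.
Only numpy, scipy, OpenCV 4.12 (cv2) and the standard library are available. Lean on these libraries where they do the work, as an engineer would, in place of code of your own. Each camera call takes 0.05 s, during which the arm holds its last target. There are 200 camera calls.

## Working session

There is one attempt and no reset: what is moved stays moved. The work goes in short steps, each a Python script; the robot and the scene stay as the last script left them, time stands still between calls to the robot, and variables do not carry over. Pictures are saved under pics/ and viewed, at most 10 in all, crops included, and the job is handed in when it is done.

```bash
mkdir -p pics
python3 - <<'E'
from station import *
import cv2
for n in ("top","scene"):
    cv2.imwrite(f"pics/{n}0.png",read_camera(n)[:,:,::-1]); i=camera_info(n); print(n,i)
print(get_time(),get_ee_rot(),camera_info("wrist"))
E
```

```text
top {'intrinsics': array([[446.24433228,   0.        , 254.74282851],
       [  0.        , 446.24433228, 181.83492244],
       [  0.        ,   0.        ,   1.        ]]), 'T': array([[-0.01445239,  0.99607323, -0.08734555,  0.46710402],
       [-0.99980558, -0.01322395,  0.01462641,  0.01292541],
       [ 0.01341392,  0.08753995,  0.99607069,  1.14591132],
       [ 0.        ,  0.        ,  0.        ,  1.        ]])}
scene {'intrinsics': array([[362.70329087,   0.        , 255.51934679],
       [  0.        , 362.70329087, 190.10367983],
       [  0.        ,   0.        ,   1.        ]]), 'T': array([[ 0.71872687,  0.46066299, -0.52078912,  0.08793354],
       [-0.69520229,  0.48819413, -0.52759858, -0.47116328],
       [ 0.01120105,  0.74125306,  0.6711322 ,  0.66538521],
       [ 0.        ,  0.        ,  0.        ,  1.        ]])}
0.1 [-1.63717551e-04  2.09325684e-01  9.77845741e-01 -6.61476663e-04] {'intrinsics': array([[337.8916323 ,   0.        , 252.45434999],
       [  0.        , 337.8916323 , 192.73553412],
       [  0.        ,   0.        ,   1.        ]]), 'tool_from_camera': array([[-1.23276574e-03,  9.61740816e-01,  2.73958177e-01,
         7.62112943e-02],
       [ 9.99999052e-01,  1.35387219e-03, -2.52993262e-04,
        -1.06553637e-03],
       [-6.14218303e-04,  2.73957605e-01, -9.61741573e-01,
        -1.62296429e-01],
       [ 0.00000000e+00,  0.00000000e+00,  0.00000000e+00,
         1.00000000e+00]])}
```

View pics/top0.png

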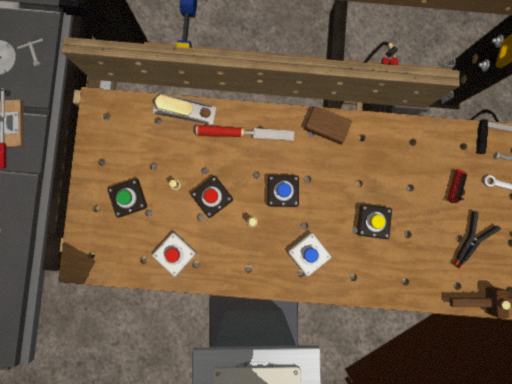

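View pics/scene0.png

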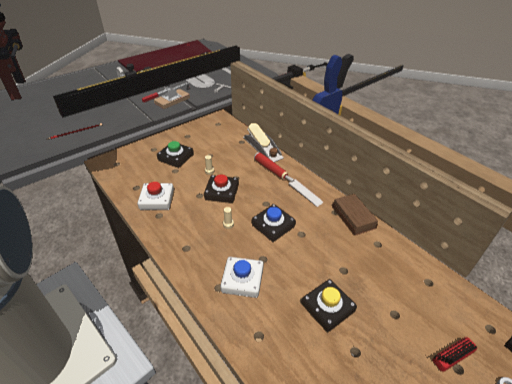

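The top view shows the black switches: green (123,198), red (211,196), blue (284,190) and yellow (377,222). White decoys are at (172,255) and (311,256), and the dogs at (175,184) and (252,222). Next I'll locate the caps by colour in both cameras.

```bash
cat > h.py <<'E'
from station import *
import cv2, numpy as np
from scipy.spatial.transform import Rotation as R
HUE={'yellow':(25,35),'blue':(105,125),'green':(50,85)}
def blob(im,c,guess):
    hsv=cv2.cvtColor(im,cv2.COLOR_RGB2HSV); lo,hi=HUE[c]
    m=cv2.inRange(hsv,(lo,120,60),(hi,255,255))
    n,l,s,ce=cv2.connectedComponentsWithStats(m)
    k=[i for i in range(1,n) if s[i,4]>20]
    i=min(k,key=lambda i:np.hypot(*(ce[i]-guess)))
    return ce[i],s[i]
def ray(uv,K,T,z):
    p=np.linalg.inv(K)@[*uv,1]; d=T[:3,:3]@(p*[1,-1,-1]); o=T[:3,3]
    return o+d*(z-o[2])/d[2]
def fix(cam,c,g,z=0.049):
    i=camera_info(cam); uv,s=blob(read_camera(cam),c,g)
    return ray(uv,i['intrinsics'],i['T'],z),uv,s
def quat(x,y):
    # tool down, turned with the base so that the last joint stays near its start value
    b=R.from_quat([0.209325684,0.977845741,0,0]); q=(R.from_euler('z',np.arctan2(y,x)-1.13)*b).as_quat()
    return [q[3],q[0],q[1],q[2]]
E
python3 - <<'E'
from h import *
for c,a,b in (('yellow',(377,222),(330,296)),('blue',(284,190),(274,214)),('green',(123,198),(174,146))):
    for cam,g in (('top',a),('scene',b)):
        p,uv,s=fix(cam,c,g); print(c,cam,p.round(4),uv.round(1),s)
E
```

```text
yellow top [ 0.4618 -0.3037  0.049 ] [377.6 221.3] [370 215  16  14 160]
yellow scene [ 0.4638 -0.3021  0.049 ] [331.2 294.6] [324 287  16  16 185]
blue top [ 0.5431 -0.0742  0.049 ] [283.7 189.6] [277 183  14  14 149]
blue scene [ 0.5404 -0.0748  0.049 ] [273.6 213.3] [267 207  15  14 172]
green top [0.5304 0.319  0.049 ] [123.5 196.9] [117 191  14  13 152]
green scene [0.5263 0.3171 0.049 ] [173.3 145.6] [168 142  12   9  78]
```

Both cameras agree within 4 mm. I'll move over yellow and check with the wrist camera.

```bash
cat >> h.py <<'E'
def wristfix(c,est,z=0.049,name=None):
    i=camera_info('wrist'); t=get_tcp_pos(); q=get_ee_rot(); im=read_camera('wrist')
    if name: cv2.imwrite(name,im[:,:,::-1])
    W=np.eye(4); W[:3,:3]=R.from_quat([q[1],q[2],q[3],q[0]]).as_matrix(); W[:3,3]=t
    T=W@i['tool_from_camera']; K=i['intrinsics']
    p=T[:3,:3].T@(np.array([*est,z])-T[:3,3]); g=K@(p*[1,-1,-1]/-p[2])
    uv,s=blob(im,c,g[:2]); return ray(uv,K,T,z),uv,s,g[:2]
E
python3 - <<'E'
from h import *
command_gripper(0.0)
e=(.4625,-.303); move_pose([*e,0.18],quat(*e)); print(get_joint_pos(),get_tcp_pos(),get_time(),get_ft_force())
print(wristfix('yellow',e,name='pics/w1.png'))
E
```

```text
[-6.00375520e-01  3.73386289e-01  1.82378428e+00  1.07180628e-04
  9.44366953e-01 -4.05740932e-02] [ 0.46289423 -0.30248356  0.18001592] 4.8833 [ 0.5822551   0.28694268 -0.00807458]
(array([ 0.46147622, -0.3027188 ,  0.049     ]), array([252.54322111, 183.4622384 ]), array([ 234,  164,   38,   39, 1099], dtype=int32), array([253.678325  , 183.13062096]))
```

View pics/w1.png

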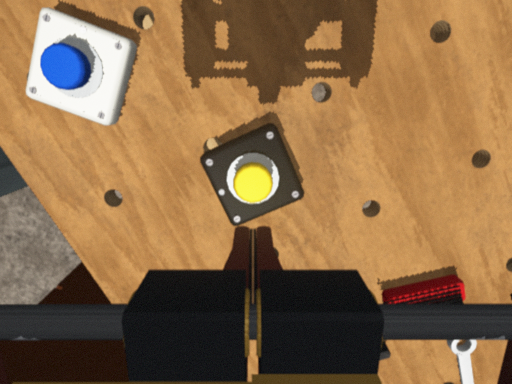

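The wrist view shows the yellow cap at (252,183), clear of the fingers, and the fix is within 1.5 mm of the estimate. Pressing yellow.

```bash
cat >> h.py <<'E'
def press(p):
    x,y=p[0],p[1]; movel([x,y,0.062],v=0.12); wait(0.2); f0=get_ft_force()
    hit=movel([x,y,0.0345],v=0.02,until_force=7.0)
    print('hit',hit,get_tcp_pos().round(4),(np.array(get_ft_force())-f0).round(2))
    movel([x,y,0.15],v=0.12); print('t',get_time())
E
python3 - <<'E'
from h import *
press((.4618,-.3028)); e=(.4618,-.3028)
print(wristfix('yellow',e,z=.039,name='pics/w2.png'))
E
```

```text
hit True [ 0.4619 -0.3029  0.0354] [-2.13  0.19  7.93]
t 8.6333
(array([ 0.46180669, -0.30226765,  0.039     ]), array([254.50487805, 188.0195122 ]), array([ 235,  168,   40,   40, 1230], dtype=int32), array([254.836743  , 188.54417578]))
```

View pics/w2.png

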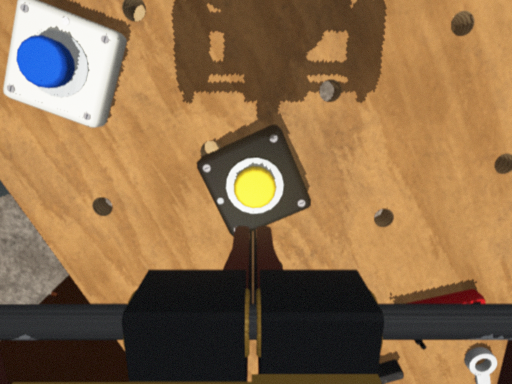

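Yellow is fully down at (254,188): 7.9 N at z = 35 mm, and the housing hasn't moved. Blue and green next.

Run:
```python
from h import *
for c,e in (('blue',(.542,-.0745)),('green',(.529,.318))):
    t=get_tcp_pos(); movel([t[0],t[1],.18])
    move_pose([*e,0.18],quat(*e))
    p,uv,s,g=wristfix(c,e); print(c,p,uv,s,g)
    if np.hypot(*(p[:2]-e))>.008: print('mismatch'); break
    press(p)
    print(wristfix(c,p[:2],z=.039,name=f'pics/w_{c}.png')[0])
cv2.imwrite("pics/top1.png",cv2.hconcat([cv2.imread('pics/w_blue.png'),cv2.imread('pics/w_green.png')])[:, ::1])
a=cv2.imread('pics/top1.png'); cv2.imwrite('pics/both.png',cv2.resize(a,(800,300)))
cv2.imwrite('pics/top2.png',read_camera('top')[:,:,::-1]); print(get_time(),get_tcp_pos(),get_ft_force())
```

```text
blue [ 0.54242189 -0.07219163  0.049     ] [254.68345928 179.80856423] [ 236  161   39   39 1191] [254.5181719  182.35706555]
hit True [ 0.5425 -0.0722  0.0353] [-1.22  1.32  7.43]
t 13.75
[ 0.54248141 -0.07177144  0.039     ]
green [0.52830515 0.32131064 0.049     ] [255.89808362 179.61149826] [ 237  161   39   38 1148] [254.58851643 183.06433389]
hit True [0.5284 0.3214 0.0354] [-2.19 -1.35  7.  ]
t 19.3583
[0.52811434 0.32164702 0.039     ]
19.4583 [0.52778705 0.32098217 0.14897155] [ 0.91961324 -0.53899025 -0.31269128]
```

View pics/both.png

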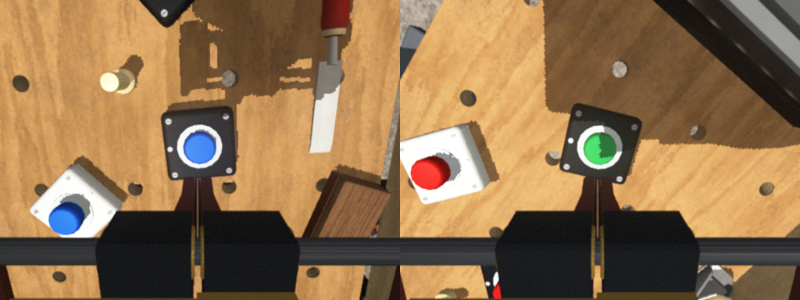

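View pics/top2.png

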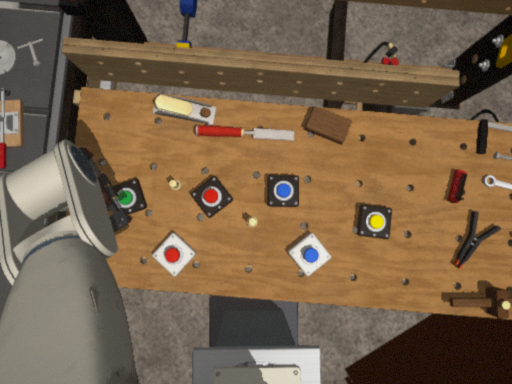

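The blue and green caps are down. The red switch (211,196), dogs, chisel and block are where they were, and the arm is clear.

```bash
python3 -c "
from station import *
job_done(); print(get_time())"
```

```text
the job is handed in; nothing more can be done
the job is handed in; nothing more can be done
```

I pressed the yellow, blue and green buttons fully down in that order, each at about 7–8 N, left the red button and everything nearby undisturbed, and handed the job in at about 19.5 s of the 48 s allowed.

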